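# Push a stuck plug out of a pipe stub

## Robot

A 6-joint arm with a two-finger parallel gripper is mounted at the origin on a cart in front of the work surface, level with it; the furniture and walls round the work are solid. World frame = base frame: x ahead of the robot, y to its left, z up, the work surface at z = 0. Lengths are in m, angles in degrees, forces in N, time in s.
With the tool pointing down it reaches from about 0.375 to 0.9 m from the base axis. Payload 3.1 kg.
Tool frame: the origin (TCP) lies on the centre line of the jaws, within the pads' length; the fingertips stand 14 mm ahead of it and the grasp point (between the pads) lies 5 mm behind it (bot.tips_ahead is the distance from the TCP to the fingertips, in m); z points along the fingers, y is the line along which they close (so a half turn about z gives the same grasp; the last joint's range is limited). The gripper opens to 87 mm and grips with 3 to 60 N. Pads are 19 mm wide; open, the fingers measure 117 mm over their backs; the gripper's body (75 mm by 190 mm) begins 51 mm behind the grasp point.
Start: joints at [-83.68, 30.224, 82.088, -0, 67.689, -10.227], TCP at [0.178, -0.599, 0.237] pointing down, gripper open.
Joint ranges: [-176.69, 176.69], [-43.24, 126.21], [12.49, 139.97], [-82, 262], [0, 151.66], [-163.58, 163.58]. Speed limits (degrees/s): [159.86, 159.86, 180, 180, 180, 180].

## Interface

Orientations are given as a 3x3 rotation matrix whose columns are the frame's x, y, z axes.
In Python, from rig import bot gives the robot as it stands.
- The arm moves only by the tool play_rows, never from a script. Its argument "moves" is a list that holds one entry, the list of rows, each a list of 6 numbers: the shift along the tool's x, y, z in mm, then the turn, a rotation vector about the tool's x, y, z in rad. A call has 1 to 5 rows; each row shifts and turns the commanded pose from where the row before left it, along the tool's axes as they then stand; what a row does not reach is not made up. A row lasts 1/10 s, in which the tool goes at most 50 mm and 8.59 degrees, less where a joint would pass 70% of its speed; a pose out of reach is approached as far as the arm can. A call with a gripper value outside its range is refused whole. "fingers" is the opening, from -1 (shut) to 1 (fully open), set as the call begins (left out, the last holds). The fingers move at their own pace and stop on an object; the grip force is fixed at half the most. Time passes only in rows, so rows that do not move let the fingers close. It gives the time, the measured TCP pose, the force, the opening and the grip force at its end, in the units of the state.
- bot.read_state(): the state, without advancing time (a new reading comes with each control period).
- bot.capture(name): name is "scene" or "top"; returns a dict with "image" (384x512x3 uint8, blue, green, red), "fx", "fy", "cx", "cy" (pixels), "distortion" ([k1, k2, p1, p2, k3] as OpenCV has them; the pictures are not rectified), "R" (3x3) and "t" (3): a world point X has camera coordinates R X + t. Camera axes: x right, y down, z forward; pixel columns grow to the right and rows downward; lengths in m; the calibration is good to about 2 mm. A picture is of the moment at which its call begins. There is no depth.
- bot.hand_in(): hands the job in; it is judged then, once.
Trained networks look in a picture, given as the dict that the camera call returned (one of the last four; its "shot" number tells which), for a name from the list of things; names that differ only in an ending like _2 or _b are one class to them, and where a whole thing is asked for, a point or a joint stands for the part that bears it (a point fixed in the world has none). Each returns a list of dicts, best first, with "confidence" (0 to 1); they miss things now and then, are a little off and sometimes report something else, mostly with a low value. They report only what shows in the picture. A call takes as long as a camera call. They do not tell look-alikes from the thing itself.
- bot.search_frame(picture, query): "centre" ([column, row] in pixels, amid what is visible of it).
- bot.silhouettes(picture, query): "pixels" (384x512 bool, what is visible of it) and "centre" ([column, row] in pixels, amid what is visible of it).
- bot.pinpoint(picture, query): "centre" ([column, row] in pixels: a listed point, or the origin of a listed thing).
The state is a dict: "time_s": time; "joint_positions": joint angles; "qvel": joint speeds; "tau": joint torques, N m; "position": TCP position; "tcp_rot": TCP orientation; "force": force on the tool from outside, world axes, zero at the start; "moment": the same for the moment, N m; "opening": opening from 0.0 (shut) to 1.0 (fully open); "grasp_force": force on a finger pad.
Only numpy, scipy, OpenCV 4.12 (cv2) and the standard library are available. Lean on these libraries where they do the work, as an engineer would, in place of code of your own. Each camera call takes 0.05 s, during which the arm holds its last target. There are 200 camera calls.

## Task

A steel plug is stuck inside the short brass pipe that is clamped in the grey holder. Take the push rod from its rest by the wooden handle, feel for the pipe's open end with the rod and push the plug right out of the far end so that it drops into the wooden tray. Then draw the rod out and lay it back on its rest as it was, and do not knock over the spray can or the oil bottle.

Things in the scene. Friction and masses are not known exactly. Their poses are not given: they have to be found in the camera images.
- holder: Fixed pipe holder: grey base plate, two dark upright plates 160 mm high (at x = -32 to -8 mm, 45 mm wide over both) with a level brass pipe stub between them, 90 mm long, 28 mm outside, bore 18 mm. Origin: on the bench straight below the stub's middle; x level, along the bore, in the direction the plug must be pushed, towards the tray; z up. The stub lies in the plane y = 0.
- entry_ref (a point): Mark in the plane of the pipe's entry end (45 mm before the holder's origin), 110 mm above the bench, half-way up the clamping slots; x as the holder's. The pipe is clamped anywhere in the slots: its true axis is up to 18 mm above or below this mark, level and never to the side, and is not measured; look or feel for the bore. The pipe's end is flat, without a funnel.
- exit_ref (a point): The same mark in the plane of the pipe's far end (45 mm beyond the holder's origin), 110 mm above the bench. The plug is a steel cylinder 16.5 mm across and 22 mm long, stuck in the bore with its near face 15 to 45 mm from the entry end. Moving it takes about 8 to 12 N all the way; it tips out when over half of it is past the far end. The rod follows freely.
- tray: Open wooden tray 132 x 170 x 67 mm, walls 8 mm, fixed on the bench under the far end of the pipe. Origin: centre of its underside. A few small screws lie on its floor; no plug is in it at the start.
- rest: Fixed rod rest: wooden base 225 x 60 x 12 mm, two dark steel V saddles (90 degrees, 10 mm thick, 40 mm wide, tops 73 mm up) at x = -85 and x = +80 mm. Origin: centre of the underside; x along the rod, towards its nose; z up. The rod lying in the saddles has its axis 60 mm above the bench and its handle's middle at x = -40 mm, y = 0.
- rod_grip (a point): Middle of the push rod's handle, on the rod's axis; x along the rod towards its nose. The rod is 250 mm long and weighs 0.16 kg: a wooden handle 60 mm long and 20 x 20 mm square, ahead of it a plain steel shaft 160 mm long and 12 mm across, behind it a 30 mm steel tail 12 mm across.
- rod_tip (a point): Flat front of the rod's nose (10 mm across, chamfered over 2 mm), on its axis, 190 mm ahead of the handle's middle.
- spray_can: White spray can with a blue cap standing on the bench, 58 mm across, 222 mm high; origin at the centre of its underside, z up. Leave standing.
- oil: Yellow oil bottle with a red spout standing on the bench, 36 x 52 x 160 mm; origin at the centre of its underside, z up. Leave standing.
There are look-alikes about, which are no part of the job. What is meant by the spray_can is not purple, and is the smaller of those in its own colour.

How it is judged (in metres and radians):
On the way, in this order (a step that is already met when the one before it is completed fails the run):
1. the rod's nose is inside the pipe from the entry end (x of rod_tip in the frame of holder between -0.038 and 0.02 m and y of rod_tip in the frame of holder between -0.01 and 0.01 m and z of rod_tip in the frame of holder between 0.08 and 0.14 m), for 0.05 s.
2. the rod has been pushed through the pipe to where the plug tips out of the far end (x of rod_tip in the frame of holder above 0.03 m and y of rod_tip in the frame of holder between -0.01 and 0.01 m and z of rod_tip in the frame of holder between 0.08 and 0.14 m), for 0.05 s.
At the end, for the whole second after the job is handed in: The plug lies in the tray (the tray bears a weight and the robot does not touch it); the rod lies in both saddles of its rest, nose the same way as at the start, its handle within about 15 mm of its place along the rest, its axis 54 to 67 mm up; the spray can and the oil bottle still stand (contact force between tray and anything else above 0.2 N and contact force between tray and the arm below 0.1 N and horizontal distance between rod_grip and rest between 0.025 and 0.055 m and x of rod_grip in the frame of rest below 0 m and x of rod_tip in the frame of rest above 0.1 m and y of rod_grip in the frame of rest between -0.008 and 0.008 m and y of rod_tip in the frame of rest between -0.012 and 0.012 m and z of rod_grip in the frame of rest between 0.054 and 0.067 m and z of rod_tip in the frame of rest between 0.052 and 0.069 m and angle between each of spray_can, oil's own z axis and vertical below 0.3 rad).
It fails at once if the spray can or the oil bottle is knocked over (angle between any of spray_can, oil's own z axis and vertical above 0.5 rad).
It also fails if it takes over 67 s, if anything falls off the work surface, if the arm or the gripper's body presses on something with over 40 N, if the wrist force passes 120 N, or if a joint passes its speed limit or range.

## Working session

There is one attempt and no reset: what is moved stays moved. The work goes in short steps, Python scripts to look and compute and a tool call to move; the robot and the scene stay as the last step left them, time stands still between calls to the robot, and variables do not carry over. Pictures are saved under pics/ and viewed, at most 10 in all, crops included, and the job is handed in when it is done.

Besides the shell and the picture viewer there is one more tool, called after "Emit:" by a JSON object that holds its "api" and its "payload", one argument or row to a line. play_rows: Moves the arm, as the interface text tells. Its arguments: {"type":"object","properties":{"moves":{"type":"array","items":{"type":"array","items":{"type":"array","items":{"type":"number"}}}},"fingers":{"type":"number"}},"required":["moves"]}

```bash
mkdir -p pics; ls; python3 - <<'E'
from rig import bot
import cv2,pickle,numpy as np
for n in("scene","top"):
    p=bot.capture(n); cv2.imwrite(f"pics/{n}0.png",p["image"]); pickle.dump(p,open(n+"0.pkl","wb"))
    print(n,p["fx"],p["cx"],p["cy"],np.round(p["distortion"],3),"cam",np.round(-p["R"].T@p["t"],3),np.round(p["R"][2],2))
    for q in["holder","entry_ref","exit_ref","tray","rest","rod_grip","rod_tip","spray_can","oil"]:
        print(q,[(np.round(d["centre"]).tolist(),round(d["confidence"],2)) for d in bot.pinpoint(p,q)][:4])
s=bot.read_state();print(s["time_s"],np.round(s["tcp_rot"],3).tolist(),s["position"])
E
```

```text
pics
scene 413.9413228693286 256.85719988537716 202.16376678650732 [-0.02  0.    0.    0.    0.  ] cam [-0.062  1.098  0.837] [ 0.45 -0.71 -0.54]
holder [([283.0, 197.0], 0.69)]
entry_ref []
exit_ref [([291.0, 167.0], 0.61)]
tray [([290.0, 188.0], 0.65)]
rest [([281.0, 242.0], 0.62)]
rod_grip [([274.0, 175.0], 0.68), ([272.0, 231.0], 0.58)]
rod_tip [([312.0, 209.0], 0.57)]
spray_can [([159.0, 257.0], 0.95), ([212.0, 221.0], 0.91), ([182.0, 236.0], 0.58)]
oil [([329.0, 198.0], 0.53)]
top 393.51318938652776 260.10051189023795 189.5918173152249 [-0.112  0.     0.     0.     0.   ] cam [0.277 0.061 1.372] [ 0.21  0.04 -0.98]
holder [([312.0, 201.0], 0.66)]
entry_ref [([305.0, 192.0], 0.81)]
exit_ref [([328.0, 198.0], 0.83), ([336.0, 203.0], 0.69)]
tray [([337.0, 202.0], 0.6)]
rest [([236.0, 224.0], 0.8), ([335.0, 203.0], 0.68), ([340.0, 247.0], 0.16)]
rod_grip [([225.0, 220.0], 0.63)]
rod_tip [([275.0, 237.0], 0.56)]
spray_can [([239.0, 157.0], 0.95), ([183.0, 136.0], 0.57), ([214.0, 141.0], 0.56), ([224.0, 217.0], 0.17)]
oil [([338.0, 246.0], 0.52)]
1.0 [[0.959, 0.285, -0.0], [0.285, -0.959, 0.0], [-0.0, -0.0, -1.0]] [ 0.17801717 -0.59907281  0.23656245]
```

```bash
python3 - <<'E'
import cv2
a=cv2.imread("pics/top0.png")[90:300,140:420];cv2.imwrite("pics/top_c.png",cv2.resize(a,None,fx=2.8,fy=2.8,interpolation=2))
a=cv2.imread("pics/scene0.png")[90:300,130:390];cv2.imwrite("pics/scene_c.png",cv2.resize(a,None,fx=2.8,fy=2.8,interpolation=2))
E
```

```text
(no output)
```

View pics/top_c.png

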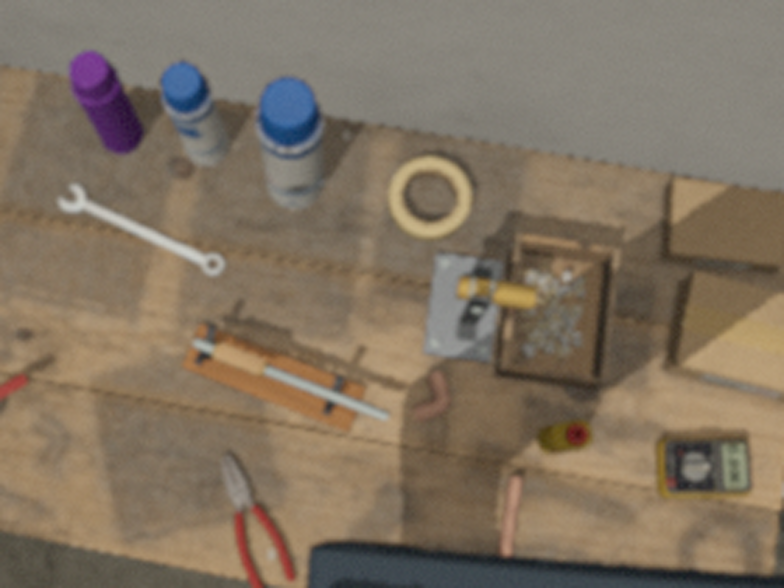

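View pics/scene_c.png

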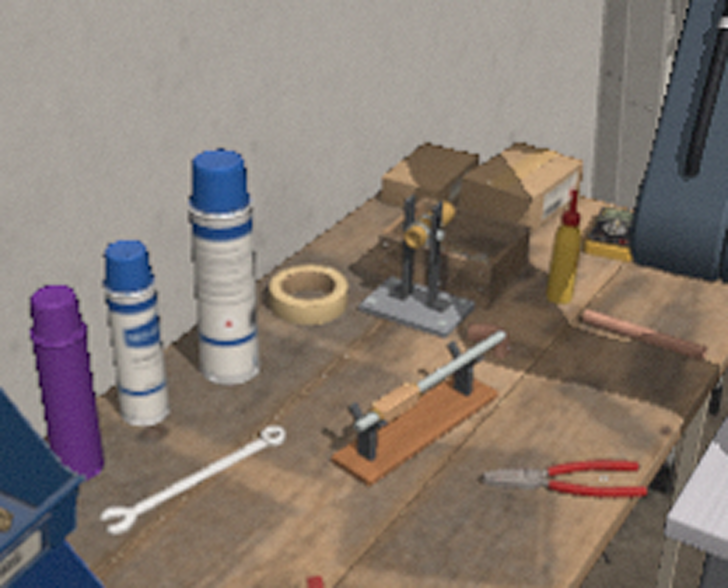

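The top picture shows three cans. Purple is at about (183,136), small white/blue at (214,141) and big white/blue at (239,157); the small one is meant. There is only one rod, with its tail near (210,213) and nose near (278,238). The pipe and holder are at about (312,195), the tray at (340,202) and the oil bottle at (345,246).

```bash
cat > h.py <<'E'
import numpy as np,cv2
def K(p):return np.array([[p["fx"],0,p["cx"]],[0,p["fy"],p["cy"]],[0,0,1.]])
def ray(p,uv):
    n=cv2.undistortPoints(np.array(uv,float).reshape(-1,1,2),K(p),np.array(p["distortion"])).reshape(-1,2)
    return -p["R"].T@p["t"], np.c_[n,np.ones(len(n))]@p["R"]
def onz(p,uv,z):
    c,d=ray(p,uv); return c+d*((z-c[2])/d[:,2])[:,None]
def proj(p,X):
    return cv2.projectPoints(np.array(X,float).reshape(-1,3),cv2.Rodrigues(p["R"])[0],np.array(p["t"],float).reshape(3,1),K(p),np.array(p["distortion"]))[0].reshape(-1,2)
def tri(p,u,q,v):
    c1,d1=ray(p,u);c2,d2=ray(q,v);d1=d1[0];d2=d2[0]
    s=np.linalg.lstsq(np.c_[d1,-d2],c2-c1,rcond=None)[0];a=c1+s[0]*d1;b=c2+s[1]*d2
    return (a+b)/2,np.linalg.norm(a-b)
E
python3 - <<'E'
from rig import bot
import cv2,numpy as np,pickle
from h import *
T=bot.capture("top");S=bot.capture("scene")
zs=dict(holder=0,entry_ref=.11,exit_ref=.11,tray=0,rest=0,rod_grip=.06,rod_tip=.06,spray_can=0,oil=0)
for q,z in zs.items():
    for n,p in(("T",T),("S",S)):
        for d in bot.pinpoint(p,q)[:3]:
            print(q,n,np.round(d["centre"],1),np.round(onz(p,[d["centre"]],z)[0],3),round(d["confidence"],2))
pickle.dump((T,S),open("ts.pkl","wb"))
for n,p,o,s in(("T",T,(200,170),(170,90)),("S",S,(245,150),(110,90))):
    a=p["image"][o[1]:o[1]+s[1],o[0]:o[0]+s[0]];f=780//s[0]
    if n=="S":f=6
    cv2.imwrite(f"pics/z{n}.png",cv2.resize(a,None,fx=f,fy=f,interpolation=2))
for n,p in(("T",T),("S",S)):
    for q in["rod_grip","holder"]:
        for d in bot.silhouettes(p,q)[:2]:
            v,u=np.nonzero(d["pixels"]);print(q,n,d["confidence"],len(u),u.min(),u.max(),v.min(),v.max())
E
```

```text
holder T [315.2 201.3] [ 0.57  -0.081  0.   ] 0.61
holder S [279.8 198.2] [ 0.571 -0.058  0.   ] 0.65
entry_ref T [304.  192.7] [ 0.569 -0.029  0.11 ] 0.79
entry_ref S [275.5 173.6] [ 0.583 -0.041  0.11 ] 0.56
exit_ref T [337.6 247.3] [ 0.41  -0.162  0.11 ] 0.69
exit_ref T [328.1 196.1] [ 0.571 -0.109  0.11 ] 0.67
exit_ref S [294.  163.6] [ 0.564 -0.146  0.11 ] 0.62
tray T [337.  201.2] [ 0.583 -0.158  0.   ] 0.64
tray S [289.5 184.5] [ 0.589 -0.167  0.   ] 0.96
rest T [237.2 225.5] [0.438 0.176 0.   ] 0.67
rest S [278. 243.] [ 0.442  0.178 -0.   ] 0.85
rest S [291.1 165.8] [ 0.659 -0.309  0.   ] 0.62
rod_grip T [225.2 218.6] [0.447 0.215 0.06 ] 0.68
rod_grip S [270.7 233.8] [0.447 0.217 0.06 ] 0.74
rod_tip T [274.3 235.3] [0.419 0.043 0.06 ] 0.84
rod_tip S [309.2 209.2] [0.408 0.031 0.06 ] 0.67
spray_can T [214.5 140.9] [0.731 0.316 0.   ] 0.85
spray_can T [242.9 153.9] [0.7   0.204 0.   ] 0.82
spray_can T [183.9 137.6] [0.725 0.431 0.   ] 0.75
spray_can S [213.1 219.3] [0.698 0.187 0.   ] 0.89
spray_can S [157.6 256.5] [0.721 0.437 0.   ] 0.8
spray_can S [177.1 234.8] [0.744 0.322 0.   ] 0.76
oil T [334.  243.9] [ 0.431 -0.168  0.   ] 0.57
oil S [331.1 198.3] [ 0.408 -0.162  0.   ] 0.73
rod_grip T 0.85 380 210 277 211 239
holder T 0.6 728 292 318 181 219
rod_grip S 0.8 307 257 309 209 243
```

View pics/zT.png

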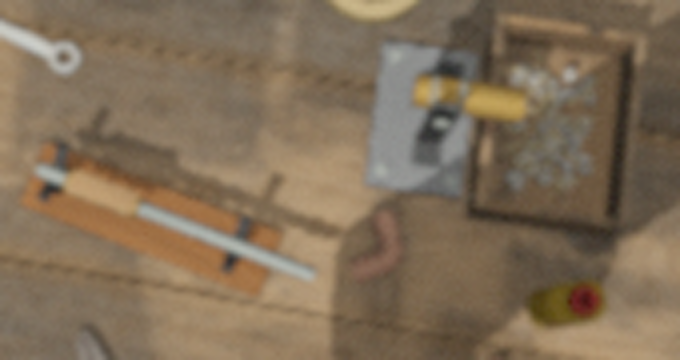

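View pics/zS.png

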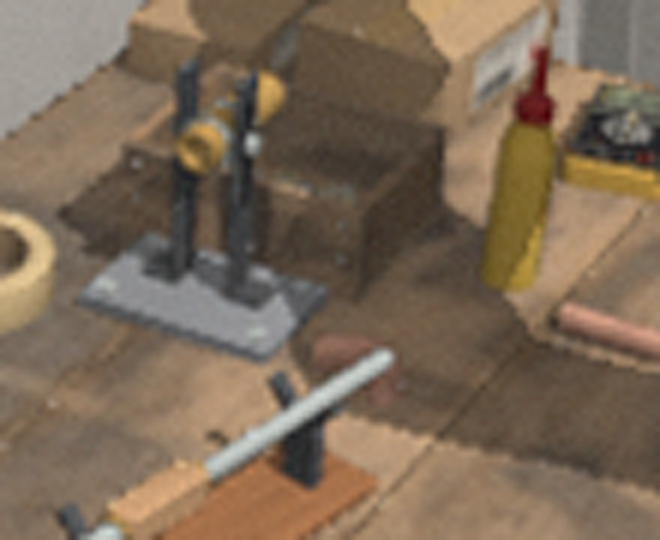

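The views show the pipe's entry face in the scene picture at about (277.6,174.6). In the top picture the pipe runs from (304,192) to (330,195.5). I'll fit the pipe and rod as cylinders to their colour masks.

```bash
cat > fit.py <<'E'
from h import *
import pickle
from scipy.optimize import minimize
T,S=pickle.load(open("ts.pkl","rb"))
def brass(p,roi,f=4):
    u0,v0,u1,v1=roi; im=cv2.resize(p["image"][v0:v1,u0:u1],None,fx=f,fy=f,interpolation=2)
    h=cv2.cvtColor(im,cv2.COLOR_BGR2HSV); 
    m=(h[...,0]>12)&(h[...,0]<30)&(h[...,1]>150)&(h[...,2]>90)
    return im,m
rois={"T":(298,182,338,206),"S":(270,155,296,182)}
if __name__=="__main__":
    f=4;M={}
    for n,p in(("T",T),("S",S)):
        im,m=brass(p,rois[n]); M[n]=m; print(n,m.sum()/16)
    def cyl(e,yaw,L,r):
        d=np.array([np.cos(yaw),np.sin(yaw),0]);s=np.array([-d[1],d[0],0]);a=np.linspace(0,2*np.pi,48)
        c=r*(np.cos(a)[:,None]*s+np.sin(a)[:,None]*np.array([0,0,1])); return np.r_[e+c,e+d*L+c]
    def hull(p,n,X):
        u0,v0,u1,v1=rois[n]; q=(proj(p,X)-[u0,v0]+.5)*f-.5
        z=np.zeros(M[n].shape,np.uint8);cv2.fillConvexPoly(z,np.round(cv2.convexHull(q.astype(np.float32))*16).astype(np.int32),1,cv2.LINE_8,4);return z>0
    def cost(x,only=None):
        c=0
        for n,p in(("T",T),("S",S)):
            if only and n!=only: continue
            H=hull(p,n,cyl(x[:3],x[3],.09,.014)); c+=(M[n]&~H).sum()*2+(H&~M[n]).sum()
        return c/16
    d0=np.array([.575,-.033,.11,-np.pi/2])
    best=None
    for z in(.098,.11,.122):
      for yaw in(-1.75,-1.6,-1.45):
        x0=d0.copy();x0[2]=z;x0[3]=yaw
        r=minimize(cost,x0,method="Nelder-Mead",options=dict(initial_simplex=np.r_[[x0],x0+np.diag([.01,.01,.008,.1])],xatol=1e-4,fatol=.05,maxiter=400))
        print(np.round(r.x,4),round(r.fun,1))
        if best is None or r.fun<best.fun:best=r
    x=best.x; out=[]
    for n,p in(("T",T),("S",S)):
        im,m=brass(p,rois[n]);H=hull(p,n,cyl(x[:3],x[3],.09,.014)).astype(np.uint8)
        a=im.copy();cv2.drawContours(a,cv2.findContours(H,0,1)[0],-1,(0,0,255),1);b=im.copy();b[~m]//=4
        out.append(cv2.resize(np.hstack([a,b]),(780,int(780*a.shape[0]/a.shape[1]/2))))
    o=np.vstack(out);cv2.imwrite("pics/fit.png",cv2.resize(o,None,fx=.9,fy=.9))
E
python3 fit.py
python3 - <<'E'
from rig import bot
from h import *
T=bot.capture("top");S=bot.capture("scene")
for n,p in(("T",T),("S",S)):
    d=bot.silhouettes(p,"rod_grip")[0];v,u=np.nonzero(d["pixels"]);X=onz(p,np.c_[u,v],.06)[:,:2]
    c=X.mean(0);w=np.linalg.svd(X-c)[2][0];w*=-np.sign(w[1]);t=(X-c)@w
    print(n,len(u),"tail",c+w*t.min(),"tip",c+w*t.max(),"len",np.ptp(t),"yaw",np.arctan2(w[1],w[0]))
E
```

```text
T 3.375
S 0.5625
[ 0.5612  0.0933 -0.0438 -0.8831] 7.9
[ 0.5612  0.0933 -0.0438 -0.7331] 7.9
[ 0.5738  0.068  -0.0486 -0.6464] 7.9
[ 0.6275 -0.3305  0.0751  0.2215] 7.9
[ 0.721  -0.2019 -0.0141  0.0687] 7.9
[ 0.6071  0.0516 -0.0694 -0.6019] 7.9
[ 0.6114 -0.3243  0.0996  0.4098] 7.9
[ 5.894e-01  4.000e-04 -1.314e-01  2.179e-01] 7.9
[ 0.486  -0.0133  0.0021  0.1273] 7.9
T 349 tail [0.46063643 0.27172149] tip [0.411785  0.0298983] len 0.24670815825283132 yaw -1.770126738328366
S 238 tail [0.46033002 0.27586122] tip [0.41188846 0.03955181] len 0.24122338066876686 yaw -1.7729873642768903
```

View pics/fit.png

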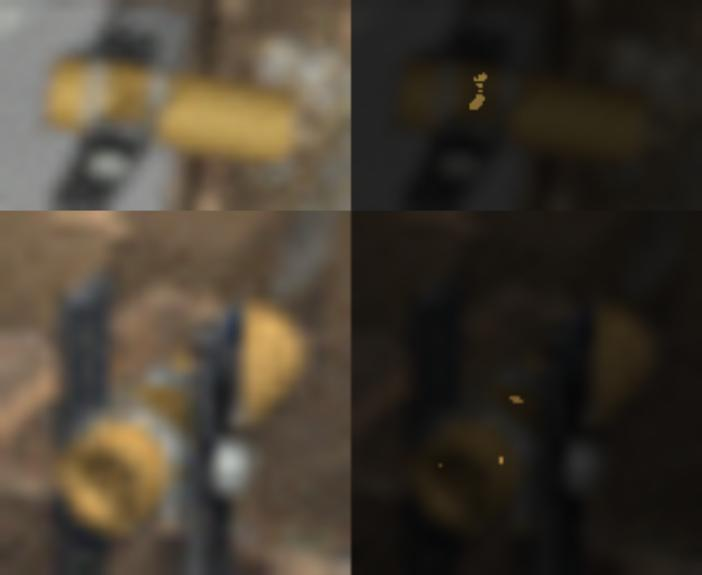

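```bash
python3 - <<'E'
from fit import *
for n,p,pts in(("T",T,[(60,95),(125,95),(200,120),(270,130),(110,30),(250,60),(220,190),(330,130)]),("S",S,[(85,450),(150,480),(110,435),(270,350),(260,310),(290,340),(165,400),(30,480),(320,300),(130,370)])):
    im,m=brass(p,rois[n]);h=cv2.cvtColor(im,cv2.COLOR_BGR2HSV);s=351/im.shape[1]
    for x,y in pts:
        y2=y if n=="T" else y-210
        print(n,(x,y),h[min(int(y2/s),h.shape[0]-1),int(x/s)])
E
sed -i 's/>12)/>14)/; s/\[...,1\]>150/[...,1]>115/; s/\[...,2\]>90/[...,2]>120/' fit.py; python3 fit.py
```

```text
T (60, 95) [ 20 134 190]
T (125, 95) [ 20 149 142]
T (200, 120) [ 21 134 192]
T (270, 130) [ 21 133 191]
T (110, 30) [45  6 80]
T (250, 60) [ 17  83 104]
T (220, 190) [ 15  88 107]
T (330, 130) [ 20  84 119]
S (85, 450) [ 18 138 120]
S (150, 480) [ 19 147 156]
S (110, 435) [ 19 142 188]
S (270, 350) [ 19 140 200]
S (260, 310) [ 17 132 153]
S (290, 340) [ 18 133 192]
S (165, 400) [ 18 153 122]
S (30, 480) [ 15  79 135]
S (320, 300) [11 68 71]
S (130, 370) [ 15  94 122]
T 146.75
S 56.3125
[ 0.5674 -0.0279  0.115  -1.5284] 206.9
[ 0.5669 -0.0283  0.1156 -1.5231] 207.0
[ 0.5689 -0.0286  0.1149 -1.554 ] 207.5
[ 0.5669 -0.0283  0.1145 -1.5244] 206.4
[ 0.5697 -0.0278  0.1146 -1.5662] 208.6
[ 0.5682 -0.0274  0.1162 -1.5378] 207.1
[ 0.5675 -0.0277  0.1154 -1.5284] 205.8
[ 0.5657 -0.0257  0.117  -1.5112] 206.6
[ 0.5653 -0.0258  0.1172 -1.5016] 206.4
```

View pics/fit.png

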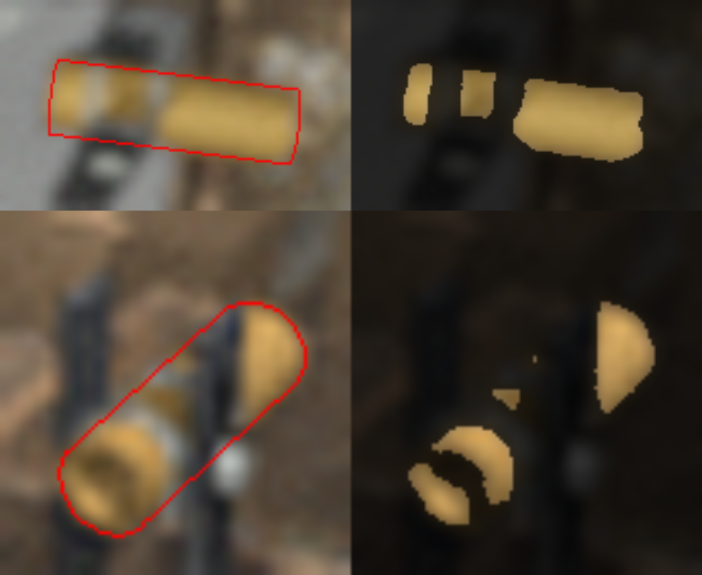

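```bash
cat > plan.py <<'E'
import numpy as np
from scipy.spatial.transform import Rotation as Ro
def tool(yaw_rod,roll=0.):
    """tool pointing down, x opposite to the rod's nose; roll about the tool x"""
    x=-np.array([np.cos(yaw_rod),np.sin(yaw_rod),0]);z=np.array([0,0,-1.])
    return np.c_[x,np.cross(z,x),z]@Ro.from_rotvec([roll,0,0]).as_matrix()
def rows(p,R,way,step=48,ang=.145,nmin=1):
    """way: list of (pos,R). Prints rounded rows; carries rounding over."""
    p=np.array(p,float);R=np.array(R)
    for q,Q in way:
        q=np.array(q,float);rv=Ro.from_matrix(R.T@Q).as_rotvec()
        n=max(nmin,int(np.ceil(np.linalg.norm(q-p)*1000/step)),int(np.ceil(np.linalg.norm(rv)/ang)))
        for k in range(n):
            d=np.round(R.T@((q-p)/(n-k))*1000,1);t=np.round(Ro.from_matrix(R.T@Q).as_rotvec()/(n-k),3)
            print([float(v)+0. for v in np.r_[d,t]],end=",\n" if k<n-1 else "\n--\n")
            p=p+R@d/1000;R=R@Ro.from_rotvec(t).as_matrix()
E
python3 - <<'E'
from rig import bot;from plan import *
s=bot.read_state()
R=tool(-1.7715)
R0=s["tcp_rot"]; m=R0@Ro.from_rotvec(Ro.from_matrix(R0.T@R).as_rotvec()*.5).as_matrix()
rows(s["position"],R0,[((.45,-.32,.24),m),((.449,.217,.24),R),((.449,.217,.075),R),((.449,.217,.056),R)])
E
```

```text
[37.8, -21.1, -0.4, 0.0, 0.0, -0.06],
[39.0, -18.8, -0.4, 0.0, 0.0, -0.06],
[40.1, -16.4, -0.4, 0.0, 0.0, -0.06],
[41.0, -14.0, -0.4, 0.0, 0.0, -0.06],
[41.7, -11.5, -0.4, 0.0, 0.0, -0.06],
[42.3, -9.0, -0.4, 0.0, 0.0, -0.06],
[42.8, -6.5, -0.3, 0.0, 0.0, -0.06],
[43.2, -3.9, -0.4, 0.0, 0.0, -0.06],
[43.3, -1.3, -0.3, 0.0, 0.0, -0.061]
--
[33.0, -30.3, 0.0, 0.0, 0.0, -0.045],
[34.3, -28.8, 0.0, 0.0, 0.0, -0.045],
[35.5, -27.2, 0.0, 0.0, 0.0, -0.045],
[36.7, -25.6, 0.0, 0.0, 0.0, -0.045],
[37.8, -23.9, 0.0, 0.0, 0.0, -0.045],
[38.9, -22.1, 0.0, 0.0, 0.0, -0.045],
[39.8, -20.4, 0.0, 0.0, 0.0, -0.045],
[40.7, -18.6, 0.0, 0.0, 0.0, -0.045],
[41.5, -16.7, 0.0, 0.0, 0.0, -0.045],
[42.2, -14.8, 0.0, 0.0, 0.0, -0.045],
[42.9, -12.9, 0.0, 0.0, 0.0, -0.045],
[43.4, -10.9, 0.0, 0.0, 0.0, -0.045]
--
[0.0, 0.0, 41.2, 0.0, 0.0, 0.0],
[0.0, 0.0, 41.3, 0.0, 0.0, 0.0],
[0.0, 0.0, 41.2, 0.0, 0.0, 0.0],
[0.0, 0.0, 41.3, 0.0, 0.0, 0.0]
--
[0.0, 0.0, 19.0, 0.0, 0.0, 0.0]
--
```

Emit:
{"api": "play_rows", "payload": {
  "moves": [
    [[38,-21,0,0,0,-0.06],[39,-19,0,0,0,-0.06],[40,-16,-1,0,0,-0.06],[41,-14,0,0,0,-0.06],[42,-12,-1,0,0,-0.06]]
  ],
  "fingers": 1
}}

```text
time_s: 2.9
position: [0.3304, -0.4426, 0.2387]
tcp_rot: [[0.831, 0.557, 0.0], [0.557, -0.831, -0.0], [0.0, 0.0, -1.0]]
force: [0.5, 0.1, -0.0]
opening: 1.001
grasp_force: 0.0
```

Emit:
{"api": "play_rows", "payload": {
  "moves": [
    [[42,-9,0,0,0,-0.06],[43,-6,-1,0,0,-0.06],[43,-4,0,0,0,-0.06],[43,-1,0,0,0,-0.06],[33,-30,0,0,0,-0.045]]
  ]
}}

```text
time_s: 3.4
position: [0.4545, -0.2768, 0.2401]
tcp_rot: [[0.64, 0.769, 0.005], [0.769, -0.64, -0.004], [0.0, 0.006, -1.0]]
force: [0.5, 0.7, 1.3]
opening: 0.997
grasp_force: 0.0
```

Emit:
{"api": "play_rows", "payload": {
  "moves": [
    [[34,-29,0,0,0,-0.045],[36,-27,0,0,0,-0.045],[37,-26,0,0,0,-0.045],[38,-24,0,0,0,-0.045],[39,-22,0,0,0,-0.045]]
  ]
}}

```text
time_s: 3.9
position: [0.4501, -0.0497, 0.2398]
tcp_rot: [[0.453, 0.891, 0.001], [0.891, -0.453, -0.0], [0.0, 0.001, -1.0]]
force: [0.2, 0.2, 0.3]
opening: 1.0
grasp_force: 0.0
```

Emit:
{"api": "play_rows", "payload": {
  "moves": [
    [[40,-20,0,0,0,-0.045],[41,-19,0,0,0,-0.045],[41,-17,0,0,0,-0.045],[42,-15,0,0,0,-0.045],[43,-13,0,0,0,-0.045]]
  ]
}}

```text
time_s: 4.4
position: [0.4494, 0.1743, 0.2399]
tcp_rot: [[0.243, 0.97, 0.001], [0.97, -0.243, 0.0], [0.0, 0.001, -1.0]]
force: [1.2, -0.6, -0.6]
opening: 1.0
grasp_force: 0.0
```

Emit:
{"api": "play_rows", "payload": {
  "moves": [
    [[43,-11,0,0,0,-0.045],[0,0,0,0,0,0],[0,0,0,0,0,0]]
  ]
}}

```text
time_s: 4.7
position: [0.449, 0.2175, 0.2395]
tcp_rot: [[0.198, 0.98, 0.0], [0.98, -0.198, -0.001], [-0.001, 0.0, -1.0]]
force: [-0.4, -0.4, -0.6]
opening: 1.0
grasp_force: 0.0
```

```bash
python3 - <<'E'
from rig import bot;from plan import *
s=bot.read_state();print(s["time_s"],s["position"],s["joint_positions"])
R=tool(-1.7715)
rows(s["position"],s["tcp_rot"],[((.449,.217,.24),R),((.449,.217,.075),R),((.449,.217,.056),R)])
E
```

```text
4.7 [0.44899445 0.21754794 0.23952757] [ 1.30162538e+01  2.03253732e+01  9.96614874e+01 -3.80293296e-02
  6.00183012e+01  2.44573432e+01]
[-0.5, 0.1, -0.5, 0.0, 0.001, 0.001]
--
[0.0, 0.0, 41.3, 0.0, 0.0, 0.0],
[0.0, 0.0, 41.2, 0.0, 0.0, 0.0],
[-0.1, 0.0, 41.3, 0.0, 0.0, 0.0],
[0.0, 0.0, 41.2, 0.0, 0.0, 0.0]
--
[0.0, 0.0, 19.0, 0.0, 0.0, 0.0]
--
```

Emit:
{"api": "play_rows", "payload": {
  "moves": [
    [[0,0,41,0,0,0],[0,0,41,0,0,0],[0,0,41,0,0,0],[0,0,30,0,0,0],[0,0,20,0,0,0]]
  ]
}}

```text
time_s: 5.2
position: [0.4486, 0.2146, 0.0645]
tcp_rot: [[0.204, 0.979, -0.003], [0.979, -0.204, -0.001], [-0.002, -0.003, -1.0]]
force: [0.7, -0.4, 0.9]
opening: 1.002
grasp_force: 0.0
```

Emit:
{"api": "play_rows", "payload": {
  "moves": [
    [[0,0,11,0,0,0],[0,0,0,0,0,0],[0,0,0,0,0,0]]
  ]
}}

```text
time_s: 5.5
position: [0.45, 0.2162, 0.0562]
tcp_rot: [[0.202, 0.979, 0.001], [0.979, -0.202, 0.0], [0.0, 0.001, -1.0]]
force: [0.4, 0.4, 1.2]
opening: 1.002
grasp_force: 0.0
```

```bash
python3 - <<'E'
from rig import bot;from h import *
T=bot.capture("top");S=bot.capture("scene")
a=cv2.resize(T["image"][185:255,190:290],None,fx=5.5,fy=5.5,interpolation=2);b=cv2.resize(S["image"][185:255,240:330],None,fx=3.1,fy=3.1,interpolation=2)
o=np.zeros((385,830,3),np.uint8);o[:,:550]=a;o[:b.shape[0],551:551+b.shape[1]]=b;cv2.imwrite("pics/grasp.png",o[:,:800])
s=bot.read_state();print(s["position"])
E
```

```text
[0.45032213 0.21672336 0.05672071]
```

View pics/grasp.png

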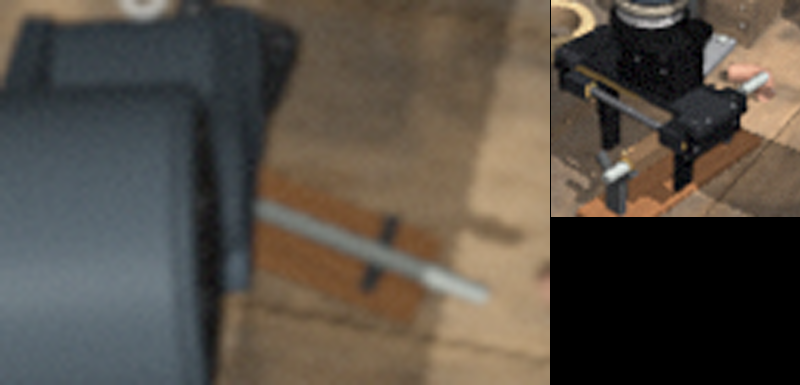

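The fingers straddle the handle, and the shaft runs out to the nose at about (277,238) in the top picture. Closing now.

Emit:
{"api": "play_rows", "payload": {
  "moves": [
    [[0,0,0,0,0,0],[0,0,0,0,0,0],[0,0,0,0,0,0],[0,0,0,0,0,0],[0,0,0,0,0,0]]
  ],
  "fingers": -1
}}

```text
time_s: 6.1
position: [0.4493, 0.2169, 0.0556]
tcp_rot: [[0.2, 0.98, 0.0], [0.98, -0.2, 0.0], [0.0, 0.0, -1.0]]
force: [-0.4, -0.2, 0.4]
opening: 0.632
grasp_force: 0.0
```

Emit:
{"api": "play_rows", "payload": {
  "moves": [
    [[0,0,0,0,0,0],[0,0,0,0,0,0],[0,0,0,0,0,0]]
  ]
}}

```text
time_s: 6.4
position: [0.4493, 0.2168, 0.0555]
tcp_rot: [[0.201, 0.98, -0.0], [0.98, -0.201, -0.0], [-0.0, -0.0, -1.0]]
force: [-0.5, 0.6, 0.0]
opening: 0.352
grasp_force: 0.0
```

```bash
python3 - <<'E'
from rig import bot;from h import *
s=bot.read_state();print(s["position"],s["tcp_rot"],s["opening"],s["force"])
E
```

```text
[0.44928297 0.21684341 0.05549175] [[ 2.00637194e-01  9.79665601e-01 -1.64471312e-04]
 [ 9.79665614e-01 -2.00637197e-01 -3.69523724e-06]
 [-3.66191598e-05 -1.60385486e-04 -9.99999986e-01]] 0.35221885523046703 [-0.52353698  0.60457985  0.00678834]
```

Emit:
{"api": "play_rows", "payload": {
  "moves": [
    [[0,0,0,0,0,0],[0,0,0,0,0,0],[0,0,0,0,0,0],[0,0,0,0,0,0]]
  ]
}}

```text
time_s: 6.8
position: [0.4495, 0.2168, 0.0555]
tcp_rot: [[0.2, 0.98, 0.0], [0.98, -0.2, -0.0], [0.0, 0.0, -1.0]]
force: [0.8, 0.6, -0.5]
opening: 0.226
grasp_force: 30.0
```

```bash
python3 - <<'E'
from rig import bot;from plan import *
s=bot.read_state();print(s["time_s"],s["position"],s["opening"],s["grasp_force"],s["force"])
R1=tool(-1.7715);R2=tool(-1.53,-.35)
p2=np.array([.558,.202,.115])-R2@[0,0,-.0045]; print(p2)
p0=np.array([.449,.2168,.0555])
rows(p0,R1,[((.449,.2168,.16),R1),(p2+[0,0,.045],R2)])
E
```

```text
6.8 [0.44947911 0.21681129 0.05552892] 0.22583405619077698 29.996726531535387 [ 0.77892999  0.55603546 -0.48347611]
[0.55954176 0.20206293 0.11077282]
[0.0, 0.0, -34.8, 0.0, 0.0, 0.0],
[0.0, 0.0, -34.9, 0.0, 0.0, 0.0],
[0.0, 0.0, -34.8, 0.0, 0.0, 0.0]
--
[2.5, 37.1, 1.4, -0.116, 0.014, -0.08],
[-0.5, 36.7, 5.7, -0.116, 0.014, -0.08],
[-3.4, 35.7, 9.9, -0.116, 0.014, -0.079]
--
```

Emit:
{"api": "play_rows", "payload": {
  "moves": [
    [[0,0,-25,0,0,0],[0,0,-40,0,0,0],[0,0,-40,0,0,0],[0,0,0,0,0,0],[2.5,37,1.4,-0.116,0.014,-0.08]]
  ]
}}

```text
time_s: 7.3
position: [0.4848, 0.212, 0.1596]
tcp_rot: [[0.119, 0.986, 0.117], [0.993, -0.119, -0.005], [0.009, 0.117, -0.993]]
force: [1.1, -0.2, -2.3]
opening: 0.227
grasp_force: 30.0
```

Emit:
{"api": "play_rows", "payload": {
  "moves": [
    [[-0.5,36.7,5.7,-0.116,0.014,-0.08],[-3.4,35.7,9.9,-0.116,0.014,-0.079],[0,0,0,0,0,0],[0,0,0,0,0,0],[0,0,0,0,0,0]]
  ]
}}

```text
time_s: 7.8
position: [0.5582, 0.202, 0.1553]
tcp_rot: [[-0.039, 0.94, 0.339], [0.999, 0.036, 0.013], [-0.0, 0.339, -0.941]]
force: [-0.3, 0.0, -1.0]
opening: 0.227
grasp_force: 30.0
```

```bash
python3 - <<'E'
from rig import bot;from h import *;from plan import *
import pickle
T=bot.capture("top");S=bot.capture("scene");s=bot.read_state()
pickle.dump((T,S),open("ts2.pkl","wb"))
p,R=s["position"],s["tcp_rot"];print(p,R,s["force"],s["grasp_force"])
tip=p+R@[-.19,0,-.0045];mid=p+R@[-.03-.01,0,-.0045];print("pred tip",tip,"rod yaw",np.arctan2(-R[1,0],-R[0,0]), -R[2,0])
o=[]
for n,q,(u,v,w,h),f in(("T",T,(225,165,120,60),6.5),("S",S,(225,150,90,70),6.5)):
    im=cv2.resize(q["image"][v:v+h,u:u+w],None,fx=f,fy=f,interpolation=2)
    L=(proj(q,[mid,tip])-[u,v]+.5)*f-.5
    print(n,"pred tip px",proj(q,tip)[0],[ (d["centre"],round(d["confidence"],2)) for d in bot.pinpoint(q,"rod_tip")][:2])
    for k in(0,1):cv2.circle(im,tuple(int(x) for x in L[k]),2,(0,0,255),-1)
    cv2.imwrite(f"pics/pre{n}.png",im); o.append(im)
E
```

```text
[0.55880209 0.20220286 0.1559529 ] [[-3.93044173e-02  9.39406620e-01  3.40544218e-01]
 [ 9.99227282e-01  3.69630984e-02  1.33629244e-02]
 [-3.43497667e-05  3.40806295e-01 -9.40133537e-01]] [ 0.11049589 -0.7068431  -1.08480359] 29.99530035071075
pred tip [0.56473748 0.01228954 0.16019003] rod yaw -1.5314817826485436 3.434976666535621e-05
T pred tip px [292.47045883 188.32028583] [([290.9, 185.6], 0.52)]
S pred tip px [272.65211364 168.55514071] [([243.8, 194.6], 0.62)]
```

View pics/preT.png

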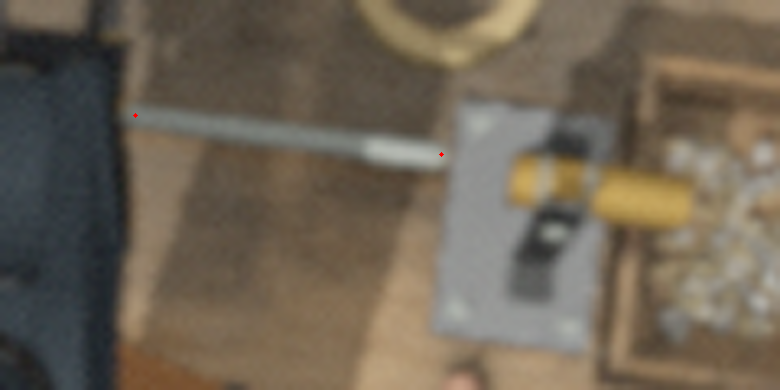

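View pics/preS.png

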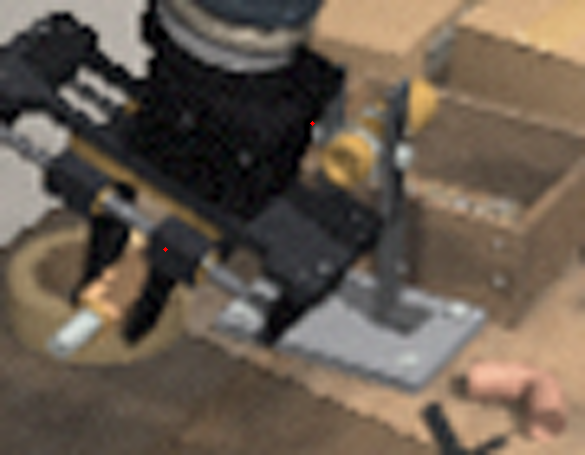

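The top picture shows the rod's nose at about (293.8,189.3). That is roughly 1 px off the prediction, so the rod sits well in the hand and points at the pipe (entry about (304,192)). In the scene picture the gripper hides the nose. Next I'll measure the camera's lateral bias with the rod.

```bash
python3 - <<'E'
from h import *;import pickle
T0,S0=pickle.load(open("ts.pkl","rb"));T,S=pickle.load(open("ts2.pkl","rb"))
p=np.array([.5588,.2022,.15595]);x=np.array([-.0393,.99923,0]);z=np.array([.34054,.01336,-.94013])
s0=cv2.cvtColor(T0["image"],cv2.COLOR_BGR2HSV)[...,1].astype(float);s1=cv2.cvtColor(T["image"],cv2.COLOR_BGR2HSV)[...,1].astype(float)
A=proj(T,[p-z*.0045-x*t for t in np.linspace(.03,.2,60)])
for u in range(248,300,3):
    v=np.interp(u,A[:,0],A[:,1]);r=np.arange(int(v)-6,int(v)+8)
    bg=np.interp(r,[r[0],r[-1]],[s1[r[:3],u].mean(),s1[r[-3:],u].mean()]);w=np.clip(bg-s1[r,u]-8,0,None)
    print(u,round(v,2),round((w*r).sum()/max(w.sum(),1e-6),2),round(w.sum()), end=" | ")
print()
# brass centreline: HSV sat excess, compare with fit axis
for e,yaw in(((.5674,-.0279,.115),-1.53),((.5689,-.0286,.115),-1.554)):
  d=np.array([np.cos(yaw),np.sin(yaw),0]);B=[]
  s=np.array([-d[1],d[0],0]);L=[proj(T0,[np.array(e)+d*t+.014*(np.cos(a)*s+np.sin(a)*np.array([0,0,1])) for t in np.linspace(0,.09,60)]) for a in np.linspace(0,2*np.pi,64)]
  for u in(305,306,311,312,313,*range(318,330,2)):
    vs=[np.interp(u,l[:,0],l[:,1]) for l in L];v=(min(vs)+max(vs))/2
    r=np.arange(int(v)-7,int(v)+9);w=np.clip(s0[r,u]-100,0,None)
    print(u,round(v,2),round((w*r).sum()/max(w.sum(),1e-6),2),round(w.sum()),end=" | ")
  print()
E
```

```text
248 182.62 182.53 170 | 251 183.01 182.96 164 | 254 183.39 183.47 174 | 257 183.77 183.91 219 | 260 184.16 184.25 218 | 263 184.54 184.52 252 | 266 184.93 184.97 262 | 269 185.31 185.35 252 | 272 185.7 185.81 235 | 275 186.08 186.19 235 | 278 186.47 186.6 232 | 281 186.85 187.2 287 | 284 187.23 187.58 275 | 287 187.62 187.88 303 | 290 188.0 188.29 288 | 293 188.39 188.4 89 | 296 188.73 0.0 0 | 299 188.73 0.0 0 | 
305 192.8 192.18 258 | 306 192.93 191.57 195 | 311 193.56 191.84 238 | 312 193.69 191.71 277 | 313 193.82 191.79 228 | 318 194.45 194.45 285 | 320 194.71 194.79 374 | 322 194.96 194.86 358 | 324 195.21 195.28 349 | 326 195.47 195.44 339 | 328 195.72 195.68 304 | 
305 192.38 192.18 258 | 306 192.53 191.57 195 | 311 193.29 191.84 238 | 312 193.44 191.71 277 | 313 193.59 191.79 228 | 318 194.35 194.45 285 | 320 194.65 194.79 374 | 322 194.95 194.86 358 | 324 195.25 195.28 349 | 326 195.55 195.44 339 | 328 195.85 195.68 304 |
```

```bash
cat > ins.py <<'E'
from rig import bot;from plan import *
E0=np.array([.568,-.028,.115]);YAW=-1.535;D=np.array([np.cos(YAW),np.sin(YAW),0])
def stat(s):
    p,R=s["position"],s["tcp_rot"];tip=p+R@[-.192,0,-.0045]-E0
    f=s["force"];S=np.array([-D[1],D[0],0])
    print("t",s["time_s"],"tip rel entry: along %.1f side %.1f up %.1f mm"%tuple(1000*np.array([tip@D,tip@S,tip[2]])),"yaw",round(np.arctan2(-R[1,0],-R[0,0]),4),"pitch",round(-R[2,0],4),"F along %.1f side %.1f up %.1f"%(f@D,f@S,f[2]),s["grasp_force"])
def target(along,dz=0):
    R=tool(YAW,-.35);return E0+[0,0,dz]+D*(along-.192)-R@[0,0,-.0045],R
E
python3 - <<'E'
from ins import *
s=bot.read_state();stat(s)
rows(s["position"],s["tcp_rot"],[target(-.03),target(-.01),target(.005)],step=20)
E
```

```text
t 8.0 tip rel entry: along -38.4 side -1.3 up 45.6 mm yaw -1.5312 pitch 0.0 F along -0.8 side 0.2 up -1.8 29.995365841314197
[-2.8, -4.6, 14.5, 0.0, 0.0, 0.001],
[-2.8, -4.5, 14.5, 0.0, -0.001, 0.001],
[-2.8, -4.6, 14.5, -0.001, 0.0, 0.002]
--
[-10.0, 0.0, 0.0, 0.0, 0.0, 0.0],
[-10.0, 0.0, 0.0, 0.0, 0.0, 0.0]
--
[-15.0, 0.0, 0.0, 0.0, 0.0, 0.0]
--
```

Emit:
{"api": "play_rows", "payload": {
  "moves": [
    [[-2.8,-4.6,14.5,0,0,0.001],[-2.8,-4.5,14.5,0,0,0.001],[-2.8,-4.6,14.5,0,0,0.002],[-10,0,0,0,0,0],[-8,0,0,0,0,0]]
  ]
}}

```text
time_s: 8.5
position: [0.5622, 0.1757, 0.1102]
tcp_rot: [[-0.036, 0.939, 0.341], [0.999, 0.034, 0.013], [0.001, 0.341, -0.94]]
force: [-0.5, -0.4, -2.1]
opening: 0.228
grasp_force: 30.0
```

Emit:
{"api": "play_rows", "payload": {
  "moves": [
    [[0,0,0,0,0,0],[-4,0,0,0,0,0],[-3,0,0,0,0,0],[-3,0,0,0,0,0],[0,0,0,0,0,0]]
  ]
}}

```text
time_s: 9.0
position: [0.5631, 0.1655, 0.1109]
tcp_rot: [[-0.035, 0.939, 0.342], [0.999, 0.033, 0.013], [0.001, 0.343, -0.939]]
force: [-0.2, -0.7, -1.9]
opening: 0.221
grasp_force: 30.0
```

```bash
python3 - <<'E'
from ins import *
from h import *
s=bot.read_state();stat(s)
T=bot.capture("top");S=bot.capture("scene")
a=cv2.resize(T["image"][175:210,270:340],None,fx=8,fy=8,interpolation=2);b=cv2.resize(S["image"][150:190,260:300],None,fx=6,fy=6,interpolation=2)
o=np.zeros((280,800,3),np.uint8);o[:,:560]=a;o[:240,560:800]=b;cv2.imwrite("pics/ins.png",o)
E
```

```text
t 9.0 tip rel entry: along -1.6 side 0.4 up -0.1 mm yaw -1.5354 pitch -0.0013 F along 0.7 side -0.2 up -1.9 29.99528001062572
```

Emit:
{"api": "play_rows", "payload": {
  "moves": [
    [[-3,0,0,0,0,0],[-3,0,0,0,0,0],[-3,0,0,0,0,0],[0,0,0,0,0,0]]
  ]
}}

```text
time_s: 9.5
position: [0.5635, 0.1563, 0.1107]
tcp_rot: [[-0.035, 0.939, 0.342], [0.999, 0.033, 0.013], [0.001, 0.343, -0.939]]
force: [0.9, -0.5, -1.8]
opening: 0.221
grasp_force: 30.0
```

```bash
python3 - <<'E'
from ins import *
stat(bot.read_state())
E
```

```text
t 9.5 tip rel entry: along 7.7 side 0.4 up -0.3 mm yaw -1.5357 pitch -0.0012 F along 0.5 side 0.9 up -1.8 29.995087506249547
```

Emit:
{"api": "play_rows", "payload": {
  "moves": [
    [[-4,0,0,0,0,0],[-4,0,0,0,0,0],[-3,0,0,0,0,0],[0,0,0,0,0,0]]
  ]
}}

```text
time_s: 9.9
position: [0.5638, 0.1452, 0.1107]
tcp_rot: [[-0.035, 0.939, 0.342], [0.999, 0.032, 0.013], [0.001, 0.343, -0.94]]
force: [0.7, -0.2, -1.7]
opening: 0.222
grasp_force: 30.0
```

```bash
python3 - <<'E'
from ins import *
stat(bot.read_state())
E
```

```text
t 9.9 tip rel entry: along 18.8 side 0.3 up -0.3 mm yaw -1.5358 pitch -0.0012 F along 0.2 side 0.7 up -1.7 29.9949546251446
```

Inside the bore with no side load. Pushing on in small steps.

Emit:
{"api": "play_rows", "payload": {
  "moves": [
    [[-4,0,0,0,0,0],[-4,0,0,0,0,0],[-4,0,0,0,0,0],[-4,0,0,0,0,0],[0,0,0,0,0,0]]
  ]
}}

```text
time_s: 10.4
position: [0.5644, 0.1291, 0.1107]
tcp_rot: [[-0.035, 0.939, 0.342], [0.999, 0.032, 0.013], [0.001, 0.343, -0.939]]
force: [0.6, -0.5, -1.9]
opening: 0.224
grasp_force: 30.0
```

Emit:
{"api": "play_rows", "payload": {
  "moves": [
    [[-4,0,0,0,0,0],[-4,0,0,0,0,0],[-4,0,0,0,0,0],[-4,0,0,0,0,0],[0,0,0,0,0,0]]
  ]
}}

```text
time_s: 10.9
position: [0.5648, 0.1141, 0.1107]
tcp_rot: [[-0.036, 0.939, 0.342], [0.999, 0.033, 0.014], [0.002, 0.343, -0.94]]
force: [-0.5, 3.5, -0.6]
opening: 0.226
grasp_force: 30.0
```

```bash
python3 - <<'E'
from ins import *
stat(bot.read_state())
E
```

```text
t 10.9 tip rel entry: along 49.9 side 0.3 up -0.4 mm yaw -1.5349 pitch -0.0017 F along -3.6 side -0.4 up -0.6 29.99518521130085
```

Emit:
{"api": "play_rows", "payload": {
  "moves": [
    [[-4,0,0,0,0,0],[-4,0,0,0,0,0],[-4,0,0,0,0,0],[-4,0,0,0,0,0],[0,0,0,0,0,0]]
  ]
}}

```text
time_s: 11.4
position: [0.5653, 0.098, 0.1106]
tcp_rot: [[-0.036, 0.939, 0.342], [0.999, 0.033, 0.014], [0.002, 0.342, -0.94]]
force: [0.1, 2.4, -1.3]
opening: 0.225
grasp_force: 30.0
```

```bash
python3 - <<'E'
from ins import *
stat(bot.read_state())
E
```

```text
t 11.4 tip rel entry: along 66.0 side 0.3 up -0.5 mm yaw -1.5348 pitch -0.0016 F along -2.4 side 0.2 up -1.3 29.995195912197232
```

Emit:
{"api": "play_rows", "payload": {
  "moves": [
    [[-4,0,0,0,0,0],[-4,0,0,0,0,0],[-4,0,0,0,0,0]]
  ]
}}

```text
time_s: 11.7
position: [0.5652, 0.0869, 0.1104]
tcp_rot: [[-0.037, 0.939, 0.341], [0.999, 0.033, 0.015], [0.002, 0.341, -0.94]]
force: [-0.8, 8.6, -1.6]
opening: 0.221
grasp_force: 30.0
```

Emit:
{"api": "play_rows", "payload": {
  "moves": [
    [[-4,0,0,0,0,0],[-4,0,0,0,0,0],[-4,0,0,0,0,0],[-4,0,0,0,0,0],[0,0,0,0,0,0]]
  ]
}}

```text
time_s: 12.2
position: [0.5667, 0.0689, 0.1106]
tcp_rot: [[-0.034, 0.939, 0.343], [0.999, 0.032, 0.013], [0.001, 0.343, -0.939]]
force: [-0.1, 0.6, -1.5]
opening: 0.226
grasp_force: 30.0
```

```bash
python3 - <<'E'
from ins import *
from h import *
stat(bot.read_state())
T=bot.capture("top");S=bot.capture("scene")
a=cv2.resize(T["image"][175:223,270:350],None,fx=6,fy=6,interpolation=2);b=cv2.resize(S["image"][140:195,260:310],None,fx=6,fy=6,interpolation=2)
o=np.zeros((330,790,3),np.uint8);o[:288,:480]=a;o[:330,482:782]=b;cv2.imwrite("pics/out.png",o)
E
```

```text
t 12.2 tip rel entry: along 95.2 side 0.4 up -0.4 mm yaw -1.5364 pitch -0.0011 F along -0.6 side -0.0 up -1.5 29.99508767388761
```

Emit:
{"api": "play_rows", "payload": {
  "moves": [
    [[-2,0,0,0,0,0],[-2,0,0,0,0,0],[-2,0,0,0,0,0]]
  ]
}}

```text
time_s: 12.6
position: [0.5667, 0.0638, 0.1106]
tcp_rot: [[-0.036, 0.939, 0.342], [0.999, 0.033, 0.014], [0.001, 0.343, -0.939]]
force: [-0.2, 0.6, -1.2]
opening: 0.227
grasp_force: 30.0
```

```bash
python3 - <<'E'
from ins import *
from h import *
stat(bot.read_state())
T=bot.capture("top");S=bot.capture("scene")
a=cv2.resize(T["image"][175:223,270:350],None,fx=6,fy=6,interpolation=2);b=cv2.resize(S["image"][140:195,260:310],None,fx=6,fy=6,interpolation=2)
o=np.zeros((330,790,3),np.uint8);o[:288,:480]=a;o[:330,482:782]=b;cv2.imwrite("pics/out2.png",o)
E
```

```text
t 12.6 tip rel entry: along 100.3 side 0.5 up -0.4 mm yaw -1.5348 pitch -0.0013 F along -0.6 side -0.2 up -1.2 29.995296020060778
```

View pics/out2.png

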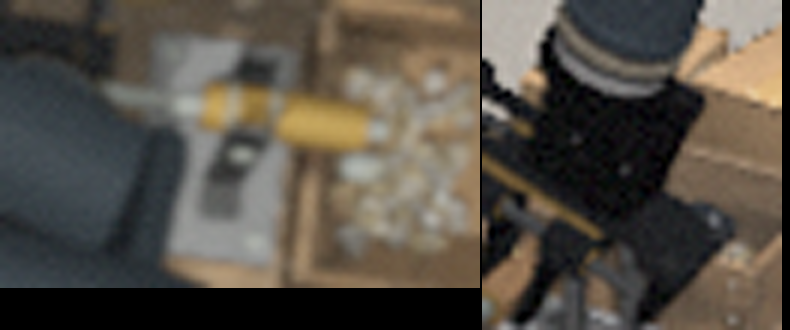

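The rod's nose pokes out of the far end at about (333,196.5). A new bright plug-sized blob lies in the tray at about (330,202), and the push force has gone to zero, so the plug is out. Withdrawing.

Emit:
{"api": "play_rows", "payload": {
  "moves": [
    [[10,0,0,0,0,0],[15,0,0,0,0,0],[15,0,0,0,0,0],[15,0,0,0,0,0],[15,0,0,0,0,0]]
  ]
}}

```text
time_s: 13.2
position: [0.5641, 0.1343, 0.1107]
tcp_rot: [[-0.036, 0.939, 0.342], [0.999, 0.033, 0.013], [0.001, 0.342, -0.94]]
force: [-0.5, -0.3, -2.4]
opening: 0.225
grasp_force: 30.0
```

Emit:
{"api": "play_rows", "payload": {
  "moves": [
    [[15,0,0,0,0,0],[15,0,0,0,0,0],[15,0,0,0,0,0],[15,0,0,0,0,0],[0,0,0,0,0,0]]
  ]
}}

```text
time_s: 13.7
position: [0.5619, 0.1953, 0.1108]
tcp_rot: [[-0.038, 0.939, 0.343], [0.999, 0.035, 0.014], [0.001, 0.343, -0.939]]
force: [0.1, -0.2, -1.7]
opening: 0.229
grasp_force: 30.0
```

```bash
python3 - <<'E'
from ins import *
s=bot.read_state();stat(s);print(s["position"])
R1=tool(-1.7715);p=s["position"];R=s["tcp_rot"]
g=np.array([.449,.2168,0])
rows(p,R,[(p+[0,0,.05],R),(g+[0,0,.16],R1),(g+[0,0,.08],R1),(g+[0,0,.0565],R1)],step=40,ang=.12)
E
```

```text
t 13.7 tip rel entry: along -31.4 side 0.8 up -0.2 mm yaw -1.5326 pitch -0.0015 F along 0.2 side 0.1 up -1.7 29.99584609642625
[0.5619221  0.19529336 0.11081661]
[0.0, 8.6, -23.5, 0.0, 0.0, 0.0],
[0.1, 8.6, -23.5, 0.0, 0.0, 0.0]
--
[6.4, -26.4, -9.4, 0.087, -0.011, 0.059],
[4.8, -27.4, -7.1, 0.087, -0.011, 0.059],
[3.1, -28.2, -4.7, 0.087, -0.011, 0.059],
[1.3, -28.6, -2.3, 0.087, -0.01, 0.059]
--
[0.0, 0.0, 40.0, 0.0, 0.0, 0.0],
[0.0, -0.1, 40.0, 0.0, 0.0, 0.0]
--
[0.0, 0.0, 23.5, 0.0, 0.0, 0.0]
--
```

Emit:
{"api": "play_rows", "payload": {
  "moves": [
    [[0,8.6,-23.5,0,0,0],[0.1,8.6,-23.5,0,0,0],[6.4,-26.4,-9.4,0.087,-0.011,0.059],[4.8,-27.4,-7.1,0.087,-0.011,0.059],[3.1,-28.2,-4.7,0.087,-0.011,0.059]]
  ]
}}

```text
time_s: 14.2
position: [0.4766, 0.2099, 0.1607]
tcp_rot: [[0.146, 0.986, 0.085], [0.989, -0.146, -0.005], [0.008, 0.084, -0.996]]
force: [0.2, -0.6, -2.5]
opening: 0.223
grasp_force: 30.0
```

Emit:
{"api": "play_rows", "payload": {
  "moves": [
    [[1.3,-28.6,-2.3,0.087,-0.01,0.059],[0,0,0,0,0,0],[0,0,0,0,0,0]]
  ]
}}

```text
time_s: 14.5
position: [0.4502, 0.2152, 0.16]
tcp_rot: [[0.201, 0.98, 0.003], [0.98, -0.201, 0.0], [0.001, 0.003, -1.0]]
force: [0.0, -1.0, -2.4]
opening: 0.226
grasp_force: 30.0
```

```bash
python3 - <<'E'
from ins import *
s=bot.read_state();print(s["position"],s["tcp_rot"][:,0])
R1=tool(-1.7715);g=np.array([.449,.2168,0])
rows(s["position"],s["tcp_rot"],[(g+[0,0,.16],R1),(g+[0,0,.085],R1),(g+[0,0,.057],R1)],step=40)
E
```

```text
[0.45017325 0.21519096 0.16001571] [2.00748318e-01 9.79642587e-01 7.16727285e-04]
[1.3, -1.5, 0.0, 0.003, -0.001, -0.001]
--
[0.0, 0.0, 37.5, 0.0, 0.0, 0.0],
[0.1, 0.1, 37.5, 0.0, 0.0, 0.0]
--
[0.0, 0.0, 28.0, 0.0, 0.0, 0.0]
--
```

Emit:
{"api": "play_rows", "payload": {
  "moves": [
    [[1.3,-1.5,0,0.003,-0.001,-0.001],[0,0,37.5,0,0,0],[0,0,37.5,0,0,0],[0,0,12,0,0,0],[0,0,6,0,0,0]]
  ]
}}

```text
time_s: 15.0
position: [0.4475, 0.2167, 0.0658]
tcp_rot: [[0.201, 0.98, -0.005], [0.98, -0.201, -0.001], [-0.002, -0.005, -1.0]]
force: [-0.3, -0.1, -1.4]
opening: 0.227
grasp_force: 30.0
```

Emit:
{"api": "play_rows", "payload": {
  "moves": [
    [[0,0,5,0,0,0],[0,0,3,0,0,0],[0,0,2,0,0,0],[0,0,0,0,0,0],[0,0,0,0,0,0]]
  ]
}}

```text
time_s: 15.5
position: [0.4481, 0.2172, 0.0576]
tcp_rot: [[0.201, 0.98, -0.002], [0.98, -0.201, -0.0], [-0.001, -0.002, -1.0]]
force: [0.0, 0.6, -1.9]
opening: 0.226
grasp_force: 30.0
```

```bash
python3 - <<'E'
from rig import bot
s=bot.read_state();print(s["position"],s["force"],s["moment"])
E
```

```text
[0.44811085 0.21716028 0.05755512] [ 0.03451104  0.55252053 -1.94964215] [ 0.07177569 -0.0666581   0.05757961]
```

Emit:
{"api": "play_rows", "payload": {
  "moves": [
    [[0,1.2,1,0,0.001,0],[0,0,1,0,0,0],[0,0,0,0,0,0],[0,0,0,0,0,0]]
  ]
}}

```text
time_s: 15.9
position: [0.4495, 0.2169, 0.0554]
tcp_rot: [[0.201, 0.98, -0.001], [0.98, -0.201, 0.001], [0.0, -0.002, -1.0]]
force: [0.1, -1.1, 3.4]
opening: 0.228
grasp_force: 30.0
```

Emit:
{"api": "play_rows", "payload": {
  "moves": [
    [[0,0,0,0,0,0],[0,0,0,0,0,0],[0,0,0,0,0,0],[0,0,0,0,0,0],[0,0,0,0,0,0]]
  ],
  "fingers": 1
}}

```text
time_s: 16.4
position: [0.4488, 0.2168, 0.0548]
tcp_rot: [[0.201, 0.98, -0.003], [0.98, -0.201, 0.001], [-0.0, -0.003, -1.0]]
force: [0.5, -0.1, 0.3]
opening: 0.595
grasp_force: 0.0
```

Emit:
{"api": "play_rows", "payload": {
  "moves": [
    [[0,0,0,0,0,0],[0,0,0,0,0,0],[0,0,0,0,0,0],[0,0,0,0,0,0],[0,0,0,0,0,0]]
  ]
}}

```text
time_s: 16.9
position: [0.4489, 0.2168, 0.055]
tcp_rot: [[0.201, 0.98, -0.003], [0.98, -0.201, 0.001], [0.0, -0.003, -1.0]]
force: [0.5, -0.3, 0.4]
opening: 0.977
grasp_force: 0.0
```

Emit:
{"api": "play_rows", "payload": {
  "moves": [
    [[0,0,-10,0,0,0],[0,0,-30,0,0,0],[0,0,-45,0,0,0],[0,0,-45,0,0,0],[0,0,-45,0,0,0]]
  ]
}}

```text
time_s: 17.4
position: [0.4489, 0.2166, 0.2323]
tcp_rot: [[0.201, 0.98, -0.003], [0.98, -0.201, 0.001], [0.0, -0.003, -1.0]]
force: [0.9, -0.1, -0.7]
opening: 1.001
grasp_force: 0.0
```

Emit:
{"api": "play_rows", "payload": {
  "moves": [
    [[40,-20,0,0,0,0],[0,-45,0,0,0,0],[0,-35,0,0,0,0],[0,0,0,0,0,0],[0,0,0,0,0,0]]
  ]
}}

```text
time_s: 17.9
position: [0.359, 0.2762, 0.2311]
tcp_rot: [[0.199, 0.98, -0.001], [0.98, -0.199, 0.001], [0.001, -0.002, -1.0]]
force: [1.0, 0.5, 0.6]
opening: 0.998
grasp_force: 0.0
```

```bash
python3 - <<'E'
from rig import bot
from h import *
import pickle
T0,_=pickle.load(open("ts.pkl","rb"))
s=bot.read_state();print(s["time_s"],s["position"],s["opening"],s["force"])
for n in("top","scene"):
    p=bot.capture(n)
    for d in bot.silhouettes(p,"rod_grip")[:2]:
        v,u=np.nonzero(d["pixels"]);X=onz(p,np.c_[u,v],.06)[:,:2]
        c=X.mean(0);w=np.linalg.svd(X-c)[2][0];w*=-np.sign(w[1]);t=(X-c)@w
        print(n,d["confidence"],len(u),"tail",c+w*t.min(),"tip",c+w*t.max(),"len",np.ptp(t),"yaw",np.arctan2(w[1],w[0]))
    for q in("spray_can","oil"):print(q,[(np.round(d["centre"]),round(d["confidence"],2)) for d in bot.pinpoint(p,q)][:3])
E
```

```text
17.9 [0.3590155  0.27622547 0.23108367] 0.9979531646025142 [0.99941872 0.49895405 0.64011903]
top 0.84 282 tail [0.4581544  0.25339753] tip [0.41165069 0.02993151] len 0.2282534904894395 yaw -1.7759699253123171
spray_can [(array([212., 142.]), 0.82), (array([242., 154.]), 0.7), (array([184., 135.]), 0.59)]
oil [(array([340., 247.]), 0.65)]
spray_can [(array([160., 259.]), 0.82), (array([212., 219.]), 0.79), (array([182., 236.]), 0.68)]
oil [(array([332., 199.]), 0.68)]
```

The nose is back at its starting spot to within 0.2 mm in the top view, the cans and oil bottle haven't moved, and the plug was seen in the tray.

```bash
python3 -c "
from rig import bot
print(bot.hand_in())"
```

```text
the job is handed in; nothing more can be done
None
```

I handed the job in at about 18 s of robot time: the plug appears to be in the tray (bright blob seen, push force gone), the rod is back on its rest with its nose where it started, and the spray can and oil bottle are still standing; no verdict was returned.

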